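# Fit the keyed filter cartridge into a portable water meter

## Task

Fit the keyed filter cartridge to the portable meter: squeeze the two snap tabs of the bay cover inward, lift the cover off and stand it upright on the sheet of paper. Then take the cartridge that has one flat from the tray, turn it until its flat matches the flat in the meter's D-shaped bay, push it in fully home so that its flange sits flush on the meter, and let go. Leave the bottle, the two vials and the plain round cartridge standing where they are.

Things in the scene. Friction and masses are not known exactly. Their poses are not given: they have to be found in the camera images.
- meter: Portable water-test meter, pale grey, fixed to the bench. Origin on the bench under the centre of the bay; z up; x points from the bay to the display and keys. Bay block 76 x 76 mm, 45 mm high, centred on the origin; the keypad end, 38 mm high, runs on from x = 38 to 128 mm. On the block at y = +/-28 to 35 mm, x within 13 mm, stand two dark catches, tops 54 mm above the bench.
- bay (a point): Centre of the bay's mouth, on the meter's top face, 45 mm above the bench; axes as the meter's. The bay is a vertical D-shaped hole, 38.4 mm in diameter, 26 mm deep, its one flat on the +x side, square to x. Hidden under the cover at the start. Ribs 4 mm high on the meter's top at x = +/-26 to 29 mm locate the cover.
- bay_key (a point): Middle of the bay's flat, at the mouth: 10.2 mm from the bay's centre towards the meter's +x.
- cover_mid (a point): Centre of the dark grey bay cover, a block 50 (x) x 40 (y) x 32 (z) mm, 70 g, 16 mm above its underside. It starts on the meter over the bay, axes as the meter's. A snap tab stands outside each y end, 22 mm wide, 1 to 31 mm above the underside: outer faces 54 mm apart, 44 mm when pressed. It lifts straight up only while both tabs are pressed, as when pinched across y from above.
- tab_left (a joint): Travel of the snap tab at the cover's +y end: 0 free, 0.005 m fully pressed inward. Springy: 3.6 N to start, 8.1 N fully pressed; springs back. A nose at its foot (lowest 4 mm, 3.5 mm long) is caught under the meter's catch and comes free beyond 2.5 mm; fingertips kept 11 mm above the meter's top clear the catches.
- tab_right (a joint): The same for the snap tab at the cover's -y end.
- sheet: Sheet of white A4 paper lying on the bench, fixed, 297 (x) x 210 (y) x 2 mm; origin under its centre. The bottle and a vial stand on it near opposite short ends; the rest is free for the cover.
- tray: Shallow white tray, fixed, 170 x 170 mm, rim 12 mm high, wall and floor 4 mm; origin under its centre. It holds both cartridges and a vial, standing upright.
- cart_mid (a point): Keyed filter cartridge to be fitted: mid grey, 58 mm high, about 60 g, upright. This point: on its axis, 29 mm above its foot. z up, x points out through its flat. Square grip on top, 16 x 16 mm, sides along x and y, 28 to 58 mm above the foot. Below it a flange 4 mm thick, 46 mm in diameter, flat 12 mm from the axis. Fully home, this point is 5 mm above the meter's top.
- cart_key (a point): Middle of the flat of that cartridge's shank, 9 mm from its axis along its x, 29 mm above its foot. The shank, below the flange, is 36 mm in diameter and 24 mm high; its foot is drawn in over the lowest 4 mm. The flange comes to rest on the meter's top.
- round_mid (a point): Bystander: a plain round cartridge without a flat, otherwise the same sizes, material and square grip; point on its axis 29 mm above its foot. It does not go into the bay.
- vial_a_mid (a point): Bystander: glass vial in the tray, black cap, 25 mm in diameter, 60 mm high; point half-way up.
- vial_b_mid (a point): Bystander: the same kind of vial, on the sheet; point half-way up.
- bottle_mid (a point): Bystander: white plastic sample bottle on the sheet, 64 mm in diameter, 150 mm high; point half-way up.

How it is judged:
By the outcome, as a careful person would: the job done as asked, in the order asked, and still so for the second after the job is handed in, with the robot touching nothing.
It also fails if it takes over 61 s, if anything falls off the work surface, if the arm or the gripper's body presses on something with over 40 N, if the wrist force passes 120 N, or if a joint passes its speed limit or range.

## Robot

A 6-joint arm with a two-finger parallel gripper is mounted at the origin on the work surface. World frame = base frame: x ahead of the robot, y to its left, z up, the work surface at z = 0. Lengths are in m, angles in degrees, forces in N, time in s.
With the tool pointing down it reaches from about 0.25 to 0.775 m from the base axis. Payload 4 kg.
Tool frame: the origin (TCP) lies between the finger pads; the fingertips stand 11 mm ahead of it and the grasp point (between the pads) lies 8 mm behind it (bot.tip_extent is the distance from the TCP to the fingertips, in m); x points along the fingers, y is the direction in which the jaws open and shut, and the axes are right-handed (so a half turn about x gives the same grasp; the last joint's range is limited). The gripper opens to 94 mm and grips with 3 to 60 N. Pads are 16 mm wide; open, the fingers measure 119 mm over their backs; the gripper's body (75 mm by 177 mm) begins 78 mm behind the grasp point.
Start: joints at [-74.891, 4.996, 78.535, -0, 96.463, -5.907], TCP at [0.197, -0.513, 0.217] pointing down, gripper open.
Joint ranges: [-177.83, 177.83], [-43.37, 116.18], [15.69, 146.23], [-61.86, 241.86], [9.47, 152.12], [-147.06, 147.06]. Speed limits (degrees/s): [159.86, 159.86, 180, 180, 180, 180].

## Interface

Orientations are given as a 3x3 rotation matrix whose columns are the frame's x, y, z axes.
In Python, from bench import bot gives the robot as it stands.
- The arm moves only by the shell command python3 -m inch 'ROWS' [FORCE]. ROWS is a JSON object of lists of equal length, an entry for each row: "turn": the turn, a rotation vector about the tool's x, y, z in units of 8 degrees (1.0 is 8 degrees), a list of three; "linear": the shift along the tool's x, y, z in units of 25 mm (1.0 is 25 mm), a list of three; "claw": the gripper command: -1 is fully open, 1 is shut, values between are in proportion. A call has 1 to 8 rows; each row is the pose to reach, as a shift and turn from the pose commanded when the call began, along the tool's axes at that moment; what a row does not reach only later rows make up. A row lasts 1/10 s, in which the tool goes at most 50 mm and 8.59 degrees, less where a joint would pass 70% of its speed; a pose out of reach is approached as far as the arm can. A call with a gripper value outside its range is refused whole. The fingers move at their own pace and stop on an object; FORCE is the grip in N (left out, the last holds). Time passes only in rows, so rows that repeat a pose let the fingers close. It gives the time, the measured TCP pose, the force and the opening at its end, in the units of the state.
- bot.get_state(): the state, without advancing time (a new reading comes with each control period).
- bot.read_camera(name): name is "scene" or "top" or "wrist"; returns (picture, depth): 480x640x3 uint8, red, green, blue; 480x640 float32, m along the optical axis (not along the pixel's ray), 0 where there is no reading.
- bot.camera_params(name): a dict with "camera_matrix" (3x3 intrinsics, pixels), "position" and "orientation" of the camera in the world. Camera axes: x right, y down, z forward; pixel columns grow to the right and rows downward; lengths in m; the calibration is good to about 2 mm. A picture is of the moment at which its call begins: read the wrist's pose just before it. camera_params takes no time and is no camera call; for the wrist camera it gives the pose at the moment of the call.
- bot.job_done(): hands the job in, once; it reports no verdict.
The state is a dict: "time_s": time; "joints": joint angles; "joint_velocities": joint speeds; "tau": joint torques, N m; "position": TCP position; "eef_rot": TCP orientation; "contact_force": force on the tool from outside, world axes, zero at the start; "moment": the same for the moment, N m; "opening": finger opening in m.
Only numpy, scipy, OpenCV 4.12 (cv2) and the standard library are available. Lean on these libraries where they do the work, as an engineer would, in place of code of your own. Each camera call takes 0.05 s, during which the arm holds its last target. There are 200 camera calls.

## Working session

There is one attempt and no reset: what is moved stays moved. The work goes in short steps, Python scripts to look and compute and a shell command to move; the robot and the scene stay as the last step left them, time stands still between calls to the robot, and variables do not carry over. Pictures are saved under pics/ and viewed, about 8 in all and at most 12, crops included, and the job is handed in when it is done.

```bash
ls; mkdir -p pics; python3 - <<'E'
from bench import bot
import cv2,numpy as np
np.set_printoptions(precision=3,suppress=True)
for n in("scene","top"):
    im,d=bot.read_camera(n);cv2.imwrite(f"pics/{n}0.png",im[:,:,::-1]);np.savez(f"pics/{n}0.npz",im=im,d=d)
    p=bot.camera_params(n);print(n,p)
s=bot.get_state();print(s["time_s"],s["position"],s["eef_rot"])
E
```

```text
pics
scene {'camera_matrix': array([[438.299,   0.   , 321.418],
       [  0.   , 438.299, 240.768],
       [  0.   ,   0.   ,   1.   ]]), 'position': array([ 1.154, -0.307,  0.551]), 'orientation': array([[ 0.459,  0.486, -0.744],
       [ 0.888, -0.259,  0.379],
       [-0.009, -0.835, -0.551]])}
top {'camera_matrix': array([[504.802,   0.   , 311.27 ],
       [  0.   , 504.802, 249.721],
       [  0.   ,   0.   ,   1.   ]]), 'position': array([0.325, 0.014, 0.959]), 'orientation': array([[-0.057, -0.973,  0.222],
       [-0.998,  0.056, -0.01 ],
       [-0.003, -0.222, -0.975]])}
0.1 [ 0.197 -0.513  0.215] [[-0.001  0.359 -0.933]
 [ 0.002 -0.933 -0.359]
 [-1.    -0.002 -0.   ]]
```

View pics/top0.png

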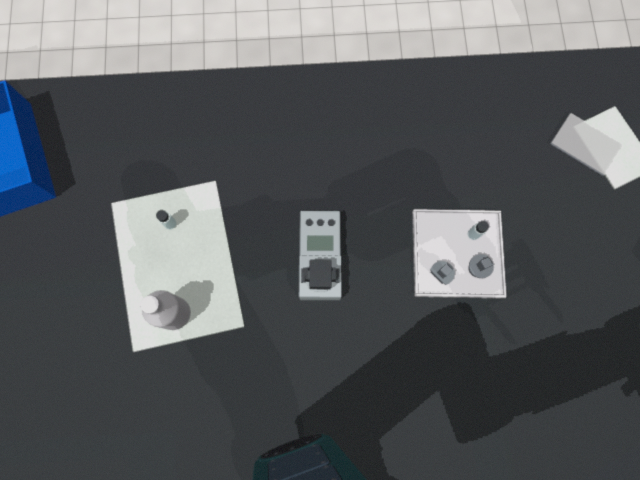

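The top view shows the meter with its dark cover at (320,274), the sheet on the left with the bottle at (160,308) and a vial at (163,216), and the tray on the right with cartridges at (443,271) and (482,266) and a vial at (480,229). Next I'll measure these and enlarge the tray.

```bash
cat > h.py <<'E'
from bench import bot
import cv2,numpy as np
np.set_printoptions(precision=4,suppress=True)
def ray(p,uv,z):
    "pixels (N,2) -> world points on plane z"
    uv=np.atleast_2d(np.asarray(uv,float)); K=p["camera_matrix"]
    r=np.c_[(uv-[K[0,2],K[1,2]])/[K[0,0],K[1,1]],np.ones(len(uv))]@np.asarray(p["orientation"]).T
    c=np.asarray(p["position"]); return c+r*((z-c[2])/r[:,2])[:,None]
def rect(pts):
    "min area rect of world xy points: centre, sizes, angle of first side"
    (c,s,a)=cv2.minAreaRect((pts[:,:2]*1000).astype(np.float32)); return np.array(c),np.array(s),a
def blobs(mask,amin=60):
    cs,_=cv2.findContours(mask.astype(np.uint8),cv2.RETR_EXTERNAL,cv2.CHAIN_APPROX_NONE)
    return [c[:,0] for c in sorted(cs,key=cv2.contourArea)[::-1] if cv2.contourArea(c)>=amin]
def depthpts(p,d):
    v,u=np.mgrid[:480,:640]; K=p["camera_matrix"]
    r=np.stack([(u-K[0,2])/K[0,0]*d,(v-K[1,2])/K[1,1]*d,d],-1)
    return r@np.asarray(p["orientation"]).T+np.asarray(p["position"])
E
python3 - <<'E'
from h import *
f=np.load("pics/top0.npz");im,d=f["im"],f["d"];p=bot.camera_params("top")
P=depthpts(p,d);Z=P[...,2]
print("bench z",np.median(Z[330:350,330:400]))
for n,(u0,v0,u1,v1) in dict(meter=(285,200,355,310),tray=(405,200,515,305),sheet=(100,170,255,360)).items():
    for lo,hi in ((.03,.05),(.045,.056),(.068,.085),(.05,.07),(.1,.2)):
        m=np.zeros(Z.shape,bool);m[v0:v1,u0:u1]=((Z>lo)&(Z<hi)&(d>0))[v0:v1,u0:u1]
        for c in blobs(m,15):
            q=np.zeros(Z.shape,np.uint8);cv2.drawContours(q,[c[:,None]],-1,1,-1);k=(q>0)&m
            r=rect(P[k]);print(n,lo,hi,k.sum(),r[0],r[1],round(r[2],1),"z",np.median(Z[k]).round(4),"px",c.mean(0))
g=im.astype(int);w=(g.min(2)>150);
for n,(u0,v0,u1,v1) in dict(tray=(405,200,515,305),sheet=(100,170,255,360)).items():
    m=np.zeros(Z.shape,bool);m[v0:v1,u0:u1]=w[v0:v1,u0:u1]
    c=blobs(m)[0];r=rect(ray(p,c,.012 if n=="tray" else .002));print(n,r)
a=cv2.resize(im[195:310,400:515],None,fx=5,fy=5,interpolation=cv2.INTER_CUBIC)
cv2.imwrite("pics/tray0.png",a[:,:,::-1])
E
```

```text
bench z -0.0004179610414786761
meter 0.03 0.05 2620 [527.9038 -11.724 ] [ 75.9064 166.0476] 87.0 z 0.0388 px [319.928 254.336]
meter 0.045 0.056 90 [483.4482 -37.7903] [14.9097 39.6235] 86.1 z 0.0523 px [336.8793 276.0172]
meter 0.045 0.056 88 [484.7852  23.9186] [48.3136 13.675 ] 13.7 z 0.052 px [303.4062 276.0781]
meter 0.045 0.056 39 [455.0901  -7.6488] [23.6277  8.1551] 87.4 z 0.0472 px [320.5  290.75]
meter 0.068 0.085 738 [483.6147  -8.166 ] [53.5596 50.7581] 86.8 z 0.0761 px [320.     272.9722]
meter 0.05 0.07 66 [481.7935 -38.6421] [13.2305 25.784 ] 75.8 z 0.0541 px [336.775 275.825]
meter 0.05 0.07 56 [485.7456  23.3604] [ 5.5586 24.5759] 87.0 z 0.0534 px [302.5 274.5]
meter 0.05 0.07 40 [458.7079  -6.6131] [39.2892  1.9112] 84.5 z 0.0602 px [320.     287.5682]
tray 0.03 0.05 338 [ 487.634  -310.5065] [45.1415 44.6969] 84.6 z 0.0323 px [481.0423 265.6197]
tray 0.03 0.05 260 [ 481.9566 -240.1543] [45.2725 35.0475] 39.6 z 0.0324 px [443.2424 271.0455]
tray 0.03 0.05 68 [ 551.771  -307.7831] [24.2977 12.9372] 38.4 z 0.042 px [476.5814 230.9535]
tray 0.045 0.056 49 [ 552.9198 -3
[... 569 characters left out ...]
693] [14.6604 23.9894] 49.3 z 0.0482 px [165.5   217.875]
sheet 0.045 0.056 53 [426.8013 246.6428] [14.4823 52.2879] 70.8 z 0.0499 px [180.8806 314.9254]
sheet 0.068 0.085 89 [426.6237 252.3333] [24.6525 61.4014] 64.8 z 0.0779 px [174.7931 313.8161]
sheet 0.05 0.07 126 [611.8842 278.3837] [20.7201 20.9231] 42.5 z 0.0602 px [162.1143 215.    ]
sheet 0.05 0.07 101 [427.484  250.1008] [21.403  59.9038] 69.7 z 0.0595 px [178.1899 313.6329]
sheet 0.1 0.2 867 [432.8047 266.5465] [51.0326 55.9475] 63.3 z 0.116 px [158.9817 306.9083]
tray (array([ 519.3066, -277.3322]), array([171.0359, 171.1348]), 85.68833923339844)
sheet (array([532.2069, 268.1729]), array([297.8834, 210.7401]), 9.576802253723145)
```

View pics/tray0.png

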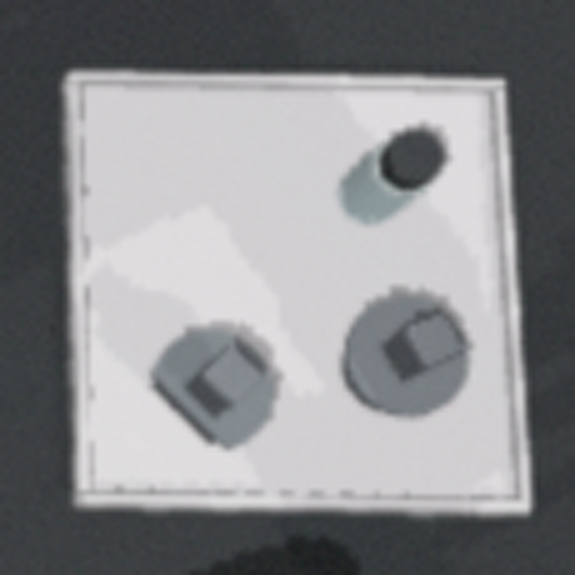

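The cartridge near (443,271) has the flat, on its lower-left side (world normal about 130°). The other cartridge is round. The measured sizes match the data. Now I'll work out the move to above the cover.

```bash
cat >> h.py <<'E'
def go(pos,th,wide=False):
    "print linear (25mm) and turn (8deg) from the present pose to pos, tool x down, tool y at th deg (world)"
    from scipy.spatial.transform import Rotation as Ro
    s=bot.get_state();R=np.asarray(s["eef_rot"]);t=np.radians(th)
    y=np.array([np.cos(t),np.sin(t),0]);x=np.array([0,0,-1.]);T=np.c_[x,y,np.cross(x,y)]
    l=R.T@(np.asarray(pos)-s["position"])/.025;w=np.degrees(Ro.from_matrix(R.T@T).as_rotvec())/8
    print("t",s["time_s"],"pos",s["position"],"th",np.degrees(np.arctan2(R[1,1],R[0,1])).round(2),"F",s["contact_force"],"open",s["opening"])
    print("linear",l.round(3),"turn",w.round(3),"rows>=",max(np.linalg.norm(l)/2,np.linalg.norm(w)*8/8.59).round(1))
E
python3 -c "
from h import *
go([.483,-.0088,.215],-93)"
```

```text
t 0.1 pos [ 0.1971 -0.513   0.2154] th -68.99 F [-0.2479 -0.685  -1.0583] open 0.09411536122741945
linear [  0.049 -14.724 -17.907] turn [3.002 0.001 0.015] rows>= 11.6
```

```bash
python3 -m inch '{"turn":[[0.4,0,0],[0.8,0,0],[1.2,0,0],[1.6,0,0],[2,0,0],[2.4,0,0],[2.7,0,0],[3,0,0]],"linear":[[0,-1.2,-1.45],[0,-2.4,-2.9],[0,-3.6,-4.4],[0,-4.8,-5.8],[0,-6,-7.3],[0,-7.2,-8.7],[0,-8.4,-10.2],[0,-9.6,-11.7]],"claw":[-1,-1,-1,-1,-1,-1,-1,-1]}' 30; python3 -c "
from h import *
go([.483,-.0088,.215],-93)"
```

```text
time_s: 0.9
position: [0.3845, -0.1826, 0.2162]
eef_rot: [[-0.0, -0.054, -0.999], [-0.0, -0.999, 0.054], [-1.0, 0.0, 0.0]]
contact_force: [1.1, -0.6, -0.9]
opening: 0.0941
t 0.9 pos [ 0.3845 -0.1826  0.2162] th -93.11 F [ 1.1141 -0.6226 -0.8727] open 0.09405792382070126
linear [ 0.047 -7.156 -3.556] turn [-0.014  0.    -0.   ] rows>= 4.0
```

```bash
python3 -m inch '{"turn":[[0,0,0],[0,0,0],[0,0,0],[0,0,0],[0,0,0],[0,0,0]],"linear":[[0,-1.5,-0.7],[0,-3,-1.5],[0,-4.5,-2.2],[0,-6,-3],[0,-7.15,-3.55],[0,-7.15,-3.55]],"claw":[-1,-1,-1,-1,-1,-1]}'; python3 - <<'E'
from h import *
go([.483,-.0088,.215],-93)
p=bot.camera_params("wrist");im,d=bot.read_camera("wrist");np.savez("pics/w1.npz",im=im,d=d);print(p)
cv2.imwrite("pics/w1.png",im[:,:,::-1])
P=depthpts(p,d);Z=P[...,2]
for lo,hi in((.072,.082),(.028,.05),(.05,.058)):
    m=(d>0)&(Z>lo)&(Z<hi)
    for c in blobs(m,300)[:3]:
        q=np.zeros(Z.shape,np.uint8);cv2.drawContours(q,[c[:,None]],-1,1,-1);k=(q>0)&m
        print(lo,k.sum(),*rect(P[k]),np.median(Z[k]),c.min(0),c.max(0))
E
```

```text
time_s: 1.5
position: [0.4829, -0.0075, 0.2155]
eef_rot: [[-0.001, -0.047, -0.999], [0.001, -0.999, 0.047], [-1.0, -0.001, 0.001]]
contact_force: [-0.8, 0.2, -0.7]
opening: 0.0939
t 1.5 pos [ 0.4829 -0.0075  0.2155] th -92.68 F [-0.8032  0.2112 -0.7465] open 0.09389299088953433
linear [ 0.02   0.052 -0.008] turn [0.04  0.01  0.009] rows>= 0.0
{'camera_matrix': array([[346.7037,   0.    , 320.087 ],
       [  0.    , 346.7037, 247.8388],
       [  0.    ,   0.    ,   1.    ]]), 'position': array([ 0.5535, -0.0114,  0.3838]), 'orientation': array([[-0.0457, -0.9686, -0.2444],
       [-0.999 ,  0.0442,  0.0118],
       [-0.0007,  0.2447, -0.9696]])}
0.072 2664 [482.1145  -6.7799] [55.2088 49.8967] 86.84832763671875 0.07686601388839312 [289 214] [349 267]
0.072 513 [446.175  254.4879] [60.4169 22.3551] 37.302520751953125 0.07700900376612285 [ 10 271] [ 66 318]
0.028 10039 [526.7159  -9.4692] [ 76.1539 166.3164] 86.63191223144531 0.03862668880144249 [281  98] [361 271]
0.028 1438 [ 486.71   -306.9941] [44.0239 45.5965] 76.31017303466797 0.03245224840067179 [589 192] [637 236]
0.028 1032 [ 481.0523 -238.7921] [46.7309 35.5578] 40.340030670166016 0.0323928635663798 [518 204] [563 247]
```

View pics/w1.png

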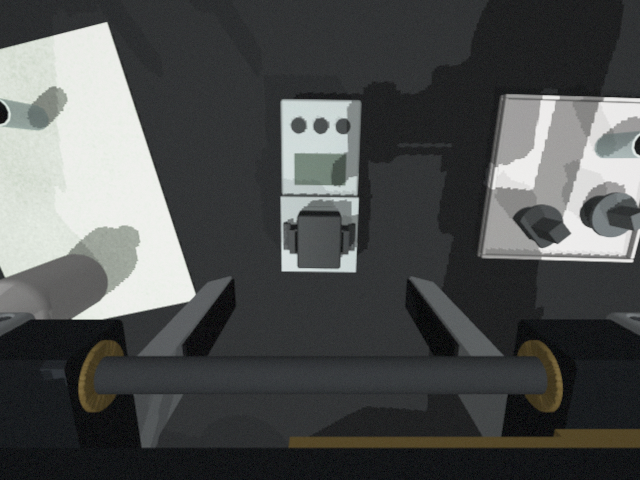

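The close view shows the cover centred between the jaws at (320,240), yaw about -3.2°. Both cameras agree within 2 mm. Descending to pinch.

```bash
python3 -m inch '{"turn":[[0.06,0,0],[0.06,0,0],[0.06,0,0],[0.06,0,0],[0.06,0,0],[0.06,0,0],[0.06,0,0]],"linear":[[1.2,0,0],[2.4,0,0],[3.6,0,0],[4.6,0,0],[5.4,0,0],[5.86,0,0],[5.86,0,0]],"claw":[-1,-1,-1,-1,-1,-1,-1]}' 25 && python3 -m inch '{"turn":[[0,0,0],[0,0,0],[0,0,0],[0,0,0],[0,0,0],[0,0,0],[0,0,0],[0,0,0]],"linear":[[0,0,0],[0,0,0],[0,0,0],[0,0,0],[0,0,0],[0,0,0],[0,0,0],[0,0,0]],"claw":[1,1,1,1,1,1,1,1]}' 25
```

```text
time_s: 2.25
position: [0.4804, -0.0114, 0.0682]
eef_rot: [[-0.004, -0.062, -0.998], [0.0, -0.998, 0.062], [-1.0, 0.0, 0.004]]
contact_force: [0.1, -0.4, 0.0]
opening: 0.0937
time_s: 3.05
position: [0.4827, -0.0104, 0.0706]
eef_rot: [[0.001, -0.06, -0.998], [0.0, -0.998, 0.06], [-1.0, -0.0, -0.001]]
contact_force: [0.4, 2.8, 3.9]
opening: 0.043
```

```bash
python3 -m inch '{"turn":[[0,0,0],[0,0,0],[0,0,0],[0,0,0],[0,0,0],[0,0,0],[0,0,0]],"linear":[[-0.2,0,0],[-0.6,0,0],[-1.2,0,0],[-2,0,0],[-3,0,0],[-4,0,0],[-4,0,0]],"claw":[1,1,1,1,1,1,1]}' 25; python3 - <<'E'
from h import *
go([.55,.212,.17],-80)
for n in("wrist","top"):
    p=bot.camera_params(n);im,d=bot.read_camera(n);np.savez(f"pics/{n}2.npz",im=im,d=d)
    cv2.imwrite(f"pics/{n}2.png",im[:,:,::-1] if n=="wrist" else cv2.resize(im[190:370,90:430],None,fx=2,fy=2)[:,:,::-1])
E
```

```text
time_s: 3.75
position: [0.4841, -0.0116, 0.1738]
eef_rot: [[0.007, -0.061, -0.998], [-0.003, -0.998, 0.061], [-1.0, 0.002, -0.007]]
contact_force: [0.9, 1.0, -0.6]
opening: 0.0442
t 3.75 pos [ 0.4841 -0.0116  0.1738] th -93.5 F [ 0.8728  0.9813 -0.5754] open 0.044246196641480155
linear [ 0.148 -9.09  -2.085] turn [-1.687 -0.048 -0.021] rows>= 4.7
```

View pics/wrist2.png

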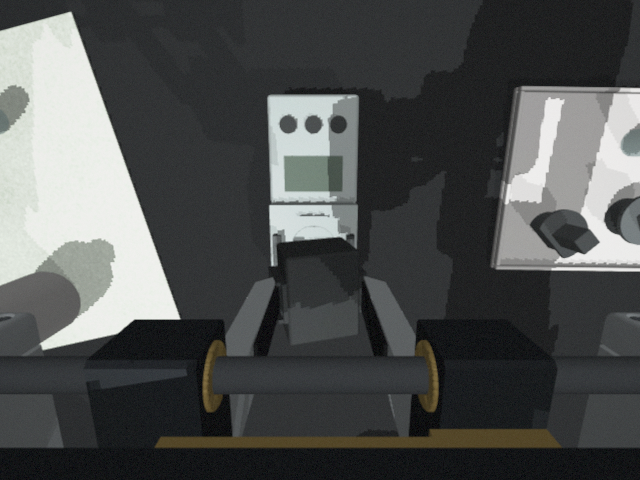

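The cover is off and held between the fingers, and the bay is visible behind it at (312,232). The cover looks a little rotated in the grip, so I'll check its tilt from depth.

```bash
python3 - <<'E'
from h import *
f=np.load("pics/wrist2.npz");p=bot.camera_params("wrist");P=depthpts(p,f["d"])
for n,(u0,v0,u1,v1) in dict(up=(295,248,345,264),low=(295,290,348,330),mid=(300,268,345,282)).items():
    q=P[v0:v1,u0:u1].reshape(-1,3);c=q.mean(0);_,s,v=np.linalg.svd(q-c,full_matrices=False)
    print(n,c,"normal",v[2]*np.sign(v[2][2]),"rms",s[2]/len(q)**.5)
for v in range(236,350,8):print(v,P[v,320])
E
```

```text
up [ 0.5059 -0.0129  0.1682] normal [-0.9734  0.0675  0.219 ] rms 0.0023072514997932695
low [ 0.4767 -0.0119  0.1694] normal [-0.8264 -0.0546  0.5605] rms 0.005709984814629871
mid [ 0.4961 -0.0135  0.1697] normal [-0.9356  0.0462  0.35  ] rms 0.0020415686768924675
236 [ 0.483  -0.0119  0.0148]
244 [ 0.5079 -0.0132  0.1518]
252 [ 0.5071 -0.0131  0.1659]
260 [ 0.5039 -0.0129  0.1699]
268 [ 0.4999 -0.0127  0.1703]
276 [ 0.4952 -0.0124  0.169 ]
284 [ 0.491  -0.0121  0.1696]
292 [ 0.4861 -0.0119  0.1681]
300 [ 0.4825 -0.0116  0.1701]
308 [ 0.4768 -0.0113  0.1673]
316 [ 0.4733 -0.0111  0.1697]
324 [ 0.4681 -0.0108  0.1686]
332 [ 0.4631 -0.0105  0.1679]
340 [ 0.458  -0.0102  0.1674]
348 [ 0.3544 -0.0042 -0.0027]
```

```bash
python3 - <<'E'
from h import *
f=np.load("pics/wrist2.npz");p=bot.camera_params("wrist");P=depthpts(p,f["d"])
print("cam z",p["position"],"keypad",P[150,310],"bench",np.median(P[60:80,200:380,2]),"bayblock",P[215,280],P[215,350])
# finger pad tips
for v,u in((285,262),(285,370),(300,255),(300,378)):print(v,u,P[v,u])
f=np.load("pics/top2.npz");p=bot.camera_params("top");P=depthpts(p,f["d"]);Z=P[...,2]
m=(Z>.12)&(Z<.2);m[:, :250]=0;m[:,400:]=0
print(P[250:285,320][::4])
m=f["im"];cv2.imwrite("pics/s2.png",m[:,:,::-1])
im,d=bot.read_camera("scene");p=bot.camera_params("scene");P=depthpts(p,d)
np.savez("pics/scene2.npz",im=im,d=d)
a,b=[int(x) for x in (p["camera_matrix"]@(np.asarray(p["orientation"]).T@(np.array([.484,-.011,.17])-p["position"])))[:2]/(np.asarray(p["orientation"]).T@(np.array([.484,-.011,.17])-p["position"]))[2]]
print(a,b)
cv2.imwrite("pics/scene2.png",cv2.resize(im[max(b-70,0):b+90,max(a-90,0):a+90],None,fx=3.5,fy=3.5)[:,:,::-1])
E
```

```text
cam z [ 0.5524 -0.0156  0.338 ] keypad [ 0.5618 -0.0081  0.0324] bench -0.005167580603356536 bayblock [0.5093 0.0211 0.0418] [ 0.5055 -0.0392  0.0404]
285 262 [0.4936 0.017  0.1732]
285 370 [ 0.4905 -0.0373  0.1737]
300 255 [0.4938 0.0169 0.1931]
300 378 [ 0.4903 -0.0382  0.1927]
[[ 0.4512 -0.0016  0.3998]
 [ 0.4486 -0.0016  0.3908]
 [ 0.451  -0.0022  0.3568]
 [ 0.4622 -0.004   0.2764]
 [ 0.4575 -0.0038  0.2718]
 [ 0.4706 -0.006   0.1701]
 [ 0.4638 -0.0055  0.1725]
 [ 0.4609 -0.0057  0.1513]
 [ 0.4752 -0.0083  0.0214]]
299 195
```

View pics/scene2.png

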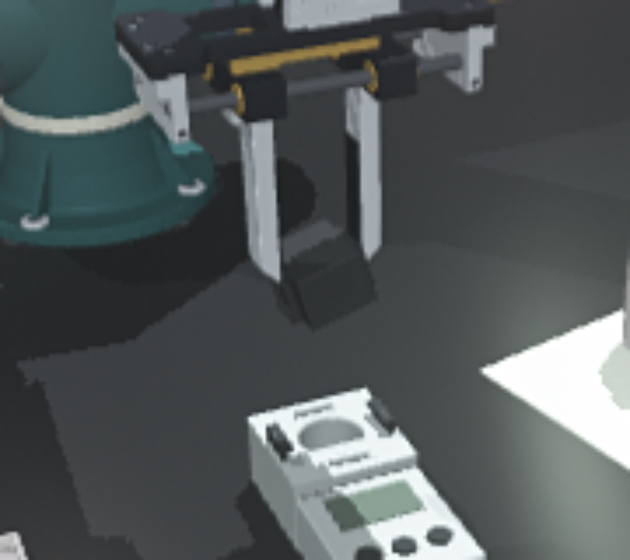

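The scene picture shows the cover hanging low in the fingertips, at crop (325,280), and it may be tilted. I'll check with the scene depth.

```bash
python3 - <<'E'
from h import *
f=np.load("pics/scene2.npz");p=bot.camera_params("scene");d=f["d"];im=f["im"].astype(int)
P=depthpts(p,d);Z=P[...,2]
print("camera bench/keypad check",P[195+20+70,299-90+130])
m=(P[...,0]>.43)&(P[...,0]<.54)&(P[...,1]>-.06)&(P[...,1]<.04)&(Z>.10)&(Z<.2)&(im.max(2)<90)
c=blobs(m,50)[0];print(c.min(0),c.max(0))
G=cv2.GaussianBlur(P.astype(np.float32),(3,3),0)
n=np.cross(G[:,2:][1:-1]-G[:,:-2][1:-1],G[2:,1:-1]-G[:-2,1:-1]);n/=-np.linalg.norm(n,axis=2,keepdims=True)+1e-12
n=np.pad(n,((1,1),(1,1),(0,0)))
for v in range(c[:,1].min(),c[:,1].max()+1,3):
    for u in range(c[:,0].min(),c[:,0].max()+1,5):
        if m[v,u]:print((u,v),P[v,u].round(3),n[v,u].round(2),im[v,u].sum()//3)
E
```

```text
camera bench/keypad check [0.6095 0.0062 0.0387]
[286 177] [316 218]
(311, 180) [0.49  0.012 0.199] [ 0.11 -0.98  0.16] 48
(311, 183) [0.493 0.01  0.194] [ 0.52  0.85 -0.04] 42
(311, 186) [0.491 0.011 0.188] [ 0.24 -0.97  0.05] 41
(301, 189) [0.466 0.002 0.172] [-0.24  0.46  0.85] 83
(311, 189) [0.492 0.01  0.182] [ 0.15 -0.99 -0.  ] 42
(291, 192) [ 0.46  -0.017  0.168] [-0.54 -0.27  0.8 ] 68
(296, 192) [ 0.467 -0.01   0.169] [-0.07 -0.35  0.93] 81
(301, 192) [ 0.476 -0.003  0.172] [ 0.44 -0.3  -0.85] 84
(306, 192) [0.486 0.002 0.175] [-0.06 -0.12  0.99] 56
(311, 192) [0.488 0.012 0.173] [ 0.17 -0.98  0.07] 41
(291, 195) [ 0.468 -0.021  0.166] [-0.1  -0.31  0.94] 81
(296, 195) [ 0.476 -0.014  0.168] [-0.01 -0.2   0.98] 82
(301, 195) [ 0.486 -0.008  0.171] [-0.04 -0.21  0.98] 55
(306, 195) [ 0.494 -0.001  0.173] [-0.05 -0.22  0.97] 56
(311, 195) [0.492 0.01  0.17 ] [0.21 0.54 0.81] 48
(291, 198) [ 0.476 -0.024  0.164] [ 0.   -0.28  0.96] 81
(296, 198) [ 0.486 -0.019  0.168] [-0.   -0.3   0.95] 54
(301, 198) [ 0.494 -0.012  0.17 ] [-0.04 -0.25  0.97] 55
(306, 198) [ 0.505 -0.007  0.173
[... 836 characters left out ...]
.156] [ 1.    0.05 -0.05] 50
(311, 207) [0.508 0.002 0.154] [0.98 0.08 0.17] 52
(291, 210) [ 0.493 -0.032  0.149] [ 0.07 -0.96 -0.27] 50
(296, 210) [ 0.506 -0.028  0.154] [ 0.97 -0.23 -0.03] 50
(301, 210) [ 0.507 -0.019  0.152] [ 0.97 -0.07  0.24] 50
(306, 210) [ 0.508 -0.009  0.15 ] [0.97 0.06 0.23] 51
(311, 210) [0.508 0.001 0.148] [ 0.99  0.01 -0.17] 51
(291, 213) [ 0.482 -0.028  0.136] [-0.03 -0.94 -0.35] 51
(296, 213) [ 0.506 -0.029  0.148] [ 0.31 -0.93 -0.21] 49
(301, 213) [ 0.508 -0.019  0.147] [ 0.99 -0.09 -0.12] 51
(306, 213) [ 0.508 -0.009  0.144] [ 0.6  -0.25 -0.76] 51
(296, 216) [ 0.5   -0.026  0.138] [ 0.3  -0.53 -0.79] 37
(301, 216) [ 0.508 -0.019  0.14 ] [ 0.62  0.06 -0.79] 50
```

The cover is rolled about 14° about x, with its -y edge low, and it is held in the lower part of the pads. I'll carry it gently to the sheet and let the contact there level it.

```bash
python3 -c "
from h import *
go([.55,.212,.155],-93.2)"; python3 -m inch '{"turn":[[0,0,0],[0,0,0],[0,0,0],[0,0,0],[0,0,0],[0,0,0],[0,0,0],[0,0,0]],"linear":[[0,-0.6,-0.15],[0,-1.8,-0.5],[0,-3.2,-0.9],[0,-4.8,-1.3],[0,-6.4,-1.75],[0,-7.8,-2.1],[0,-8.8,-2.1],[0,-9.1,-2.1]],"claw":[1,1,1,1,1,1,1,1]}'; python3 - <<'E'
from h import *
go([.55,.212,.06],-93.2)
for n in ("scene",):
    im,d=bot.read_camera(n);p=bot.camera_params(n);P=depthpts(p,d)
go([.55,.212,.06],-93.2)
m=(P[...,0]>.5)&(P[...,0]<.6)&(P[...,1]>.16)&(P[...,1]<.26)&(P[...,2]>.07)&(P[...,2]<.18)&(im.max(2)<100)
q=P[m];print("lowest",np.percentile(q[:,2],[0.5,2,5]))
G=cv2.GaussianBlur(P.astype(np.float32),(3,3),0)
n=np.cross(G[:,2:][1:-1]-G[:,:-2][1:-1],G[2:,1:-1]-G[:-2,1:-1]);n/=-np.linalg.norm(n,axis=2,keepdims=True)+1e-12
n=np.pad(n,((1,1),(1,1),(0,0)));k=m&(n[...,2]>.9);print("top",k.sum(),P[k].mean(0),n[k].mean(0))
E
```

```text
t 3.9 pos [ 0.4813 -0.0109  0.1686] th -93.48 F [ 0.4052  0.4127 -0.6064] open 0.04404265906048773
linear [ 0.532 -9.066 -2.202] turn [-0.035  0.017 -0.004] rows>= 4.7
time_s: 4.7
position: [0.5471, 0.2152, 0.167]
eef_rot: [[-0.005, -0.057, -0.998], [-0.001, -0.998, 0.057], [-1.0, 0.001, 0.005]]
contact_force: [0.0, -0.6, -1.0]
opening: 0.0442
t 4.7 pos [0.5471 0.2152 0.167 ] th -93.29 F [ 0.0276 -0.6229 -1.0349] open 0.044172677734564535
linear [ 4.278  0.115 -0.145] turn [-0.011  0.034 -0.01 ] rows>= 2.1
t 4.75 pos [0.5471 0.215  0.1674] th -93.3 F [ 0.1184  1.1891 -0.7905] open 0.04382433211806845
linear [ 4.294  0.107 -0.139] turn [-0.013  0.029 -0.009] rows>= 2.1
lowest [0.1318 0.1331 0.1351]
top 165 [0.5545 0.2167 0.1674] [-0.0324 -0.1372  0.9563]
```

```bash
python3 -m inch '{"turn":[[0,0,0],[0,0,0],[0,0,0],[0,0,0],[0,0,0],[0,0,0],[0,0,0],[0,0,0]],"linear":[[0.8,0,0],[1.8,0,0],[2.8,0,0],[3.7,0,0],[4.3,0,0],[4.6,0,0],[4.8,0,0],[4.8,0,0]],"claw":[1,1,1,1,1,1,1,1]}' && python3 -m inch '{"turn":[[0,0,0],[0,0,0],[0,0,0],[0,0,0]],"linear":[[0.08,0,0],[0.16,0,0],[0.24,0,0],[0.32,0,0]],"claw":[1,1,1,1]}' 
```

```text
time_s: 5.55
position: [0.5484, 0.213, 0.0499]
eef_rot: [[0.0, -0.061, -0.998], [-0.0, -0.998, 0.061], [-1.0, 0.0, -0.0]]
contact_force: [-0.9, 0.2, -0.1]
opening: 0.0443
time_s: 5.95
position: [0.5485, 0.2134, 0.0422]
eef_rot: [[0.001, -0.06, -0.998], [0.0, -0.998, 0.06], [-1.0, -0.0, -0.001]]
contact_force: [-0.1, 0.8, -0.9]
opening: 0.0442
```

```bash
python3 -m inch '{"turn":[[0,0,0],[0,0,0],[0,0,0]],"linear":[[0.04,0,0],[0.08,0,0],[0.12,0,0]],"claw":[1,1,1]}' 
```

```text
time_s: 6.25
position: [0.5488, 0.2133, 0.0395]
eef_rot: [[0.001, -0.06, -0.998], [-0.0, -0.998, 0.06], [-1.0, 0.0, -0.001]]
contact_force: [-0.1, -1.3, 3.2]
opening: 0.0443
```

```bash
python3 -m inch '{"turn":[[0,0,0],[0,0,0],[0,0,0],[0,0,0],[0,0,0],[0,0,0]],"linear":[[0,0,0],[0.04,0,0],[0.08,0,0],[0.12,0,0],[0.16,0,0],[0.2,0,0]],"claw":[1,1,1,1,1,1]}' 10; python3 - <<'E'
from h import *
im,d=bot.read_camera("wrist");p=bot.camera_params("wrist");np.savez("pics/w3.npz",im=im,d=d)
im,d=bot.read_camera("scene");p=bot.camera_params("scene");P=depthpts(p,d)
m=(P[...,0]>.5)&(P[...,0]<.6)&(P[...,1]>.16)&(P[...,1]<.26)&(P[...,2]>.005)&(P[...,2]<.06)&(im.max(2)<100)
G=cv2.GaussianBlur(P.astype(np.float32),(3,3),0)
n=np.cross(G[:,2:][1:-1]-G[:,:-2][1:-1],G[2:,1:-1]-G[:-2,1:-1]);n/=-np.linalg.norm(n,axis=2,keepdims=True)+1e-12
n=np.pad(n,((1,1),(1,1),(0,0)));k=m&(n[...,2]>.9);print("top",k.sum(),P[k].mean(0),n[k].mean(0))
E
```

```text
time_s: 6.85
position: [0.55, 0.2148, 0.0363]
eef_rot: [[0.005, -0.06, -0.998], [0.003, -0.998, 0.06], [-1.0, -0.004, -0.005]]
contact_force: [0.5, 2.6, 6.3]
opening: 0.0448
top 133 [0.5596 0.2147 0.0376] [ 0.0189 -0.154   0.9735]
```

```bash
python3 -m inch '{"turn":[[0,0,0],[0,0,0],[0,0,0],[0,0,0],[0,0,0],[0,0,0],[0,0,0],[0,0,0]],"linear":[[0,0,0],[0,0,0],[0,0,0],[0,0,0],[0,0,0],[0,0,0],[-0.5,0,0],[-1.5,0,0]],"claw":[-0.1,-0.2,-0.3,-0.5,-0.7,-1,-1,-1]}'&& python3 -m inch '{"turn":[[0,0,0],[0,0,0],[0,0,0],[0,0,0]],"linear":[[-1.5,0,0],[-3,0,0],[-4.5,0,0],[-4.5,0,0]],"claw":[-1,-1,-1,-1]}'; python3 - <<'E'
from h import *
im,d=bot.read_camera("scene");p=bot.camera_params("scene");P=depthpts(p,d)
K=p["camera_matrix"];R=np.asarray(p["orientation"]);c=R.T@(np.array([.53,.2,.03])-p["position"]);a,b=(K@c/c[2])[:2].astype(int)
cv2.imwrite("pics/s4.png",cv2.resize(im[b-110:b+110,a-150:a+150],None,fx=2.5,fy=2.5)[:,:,::-1])
m=(P[...,0]>.5)&(P[...,0]<.6)&(P[...,1]>.16)&(P[...,1]<.26)&(P[...,2]>.005)&(P[...,2]<.06)&(im.max(2)<100)
G=cv2.GaussianBlur(P.astype(np.float32),(3,3),0)
n=np.cross(G[:,2:][1:-1]-G[:,:-2][1:-1],G[2:,1:-1]-G[:-2,1:-1]);n/=-np.linalg.norm(n,axis=2,keepdims=True)+1e-12
n=np.pad(n,((1,1),(1,1),(0,0)));k=m&(n[...,2]>.9);print("top",k.sum(),P[k].mean(0),n[k].mean(0))
go([.479,-.236,.2],40)
E
```

```text
time_s: 7.75
position: [0.5466, 0.2127, 0.0699]
eef_rot: [[-0.005, -0.061, -0.998], [-0.002, -0.998, 0.061], [-1.0, 0.002, 0.005]]
contact_force: [0.3, -0.3, -0.7]
opening: 0.0936
time_s: 8.15
position: [0.5517, 0.2142, 0.1927]
eef_rot: [[0.014, -0.06, -0.998], [0.004, -0.998, 0.06], [-1.0, -0.005, -0.014]]
contact_force: [0.8, 0.5, -0.3]
opening: 0.0941
top 11 [0.5488 0.2177 0.0325] [0.0012 0.1038 0.975 ]
t 8.2 pos [0.5503 0.2138 0.1891] th -93.46 F [ 0.0692 -0.8369 -0.1868] open 0.09380747368965055
linear [-0.505 18.132  1.756] turn [-16.683  -0.055  -0.062] rows>= 15.5
```

View pics/s4.png

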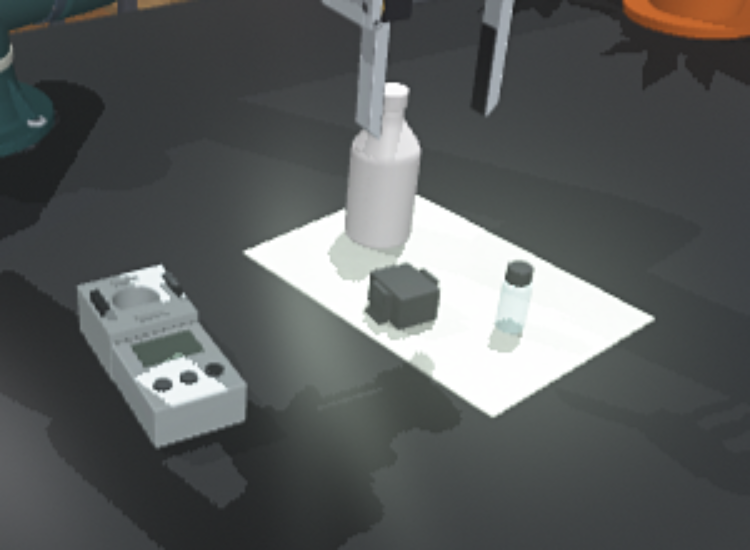

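The cover stands flat on the sheet at crop (405,295), with the bottle and vial upright. On to the tray.

```bash
python3 -m inch '{"turn":[[-1,0,0],[-2,0,0],[-3,0,0],[-4,0,0],[-5,0,0],[-6,0,0],[-7,0,0],[-8,0,0]],"linear":[[0,1,0.1],[0,2,0.2],[0,3.2,0.3],[0,4.4,0.4],[0,5.6,0.5],[0,6.8,0.6],[0,8,0.7],[0,9.2,0.8]],"claw":[-1,-1,-1,-1,-1,-1,-1,-1]}'; python3 -c "
from h import *
go([.479,-.236,.2],40)"
```

```text
time_s: 9.0
position: [0.5132, -0.0161, 0.1824]
eef_rot: [[-0.003, 0.873, -0.487], [0.0, -0.487, -0.873], [-1.0, -0.002, 0.001]]
contact_force: [0.0, 0.0, 1.2]
opening: 0.0938
t 9.0 pos [ 0.5132 -0.0161  0.1824] th -29.13 F [0.0174 0.0361 1.1719] open 0.09384041472470114
linear [-0.701  3.084  8.349] turn [-8.642 -0.004  0.02 ] rows>= 8.0
```

```bash
python3 -m inch '{"turn":[[-1,0,0],[-2,0,0],[-3,0,0],[-4,0,0],[-5.1,0,0],[-6.2,0,0],[-7.3,0,0],[-8.4,0,0]],"linear":[[-0.1,0.4,1],[-0.2,0.8,2.1],[-0.3,1.2,3.2],[-0.4,1.6,4.2],[-0.5,2,5.3],[-0.6,2.4,6.4],[-0.7,2.8,7.5],[-0.7,3.1,8.35]],"claw":[-1,-1,-1,-1,-1,-1,-1,-1]}'&& python3 -m inch '{"turn":[[-0.2,0,0],[-0.2,0,0]],"linear":[[0,0,0],[0,0,0]],"claw":[-1,-1]}'; python3 - <<'E'
from h import *
go([.479,-.236,.2],40)
p=bot.camera_params("wrist");im,d=bot.read_camera("wrist");np.savez("pics/w5.npz",im=im,d=d)
cv2.imwrite("pics/w5.png",im[:,:,::-1])
P=depthpts(p,d);Z=P[...,2]
for lo,hi in((.055,.068),(.026,.038)):
    m=(d>0)&(Z>lo)&(Z<hi)&(abs(P[...,0]-.49)<.1)&(abs(P[...,1]+.27)<.1)
    for c in blobs(m,200)[:4]:
        q=np.zeros(Z.shape,np.uint8);cv2.drawContours(q,[c[:,None]],-1,1,-1);k=(q>0)&m
        print(lo,k.sum(),*rect(P[k]),np.median(Z[k]),c.min(0),c.max(0))
E
```

```text
time_s: 9.8
position: [0.4782, -0.2363, 0.2003]
eef_rot: [[-0.002, 0.796, 0.605], [0.001, 0.605, -0.796], [-1.0, -0.001, -0.002]]
contact_force: [0.7, -0.2, 0.3]
opening: 0.094
time_s: 10.0
position: [0.4786, -0.2345, 0.2002]
eef_rot: [[-0.002, 0.784, 0.621], [0.002, 0.621, -0.784], [-1.0, -0.0, -0.003]]
contact_force: [0.5, 0.9, -0.6]
opening: 0.0943
t 10.0 pos [ 0.4786 -0.2345  0.2002] th 38.36 F [ 0.5134  0.9023 -0.6295] open 0.09426124275311877
linear [ 0.006 -0.026  0.055] turn [-0.205 -0.02   0.002] rows>= 0.2
0.055 414 [ 553.9924 -309.3061] [21.033  20.4634] 28.14671516418457 0.06384769021339076 [322 333] [344 355]
0.055 330 [ 477.0853 -233.7057] [15.5185 16.466 ] 38.363319396972656 0.06190781397479578 [311 229] [328 247]
0.055 306 [ 485.7155 -307.9408] [15.9721 16.8839] 21.324377059936523 0.06183812618242371 [269 292] [288 313]
0.026 981 [ 480.273  -237.7432] [44.7745 34.8019] 39.688377380371094 0.032072314462571916 [297 220] [342 254]
0.026 1077 [ 485.4172 -306.9225] [45.6904 44.1517] 19.95913314819336 0.03210645142301999 [260 271] [303 313]
```

View pics/w5.png

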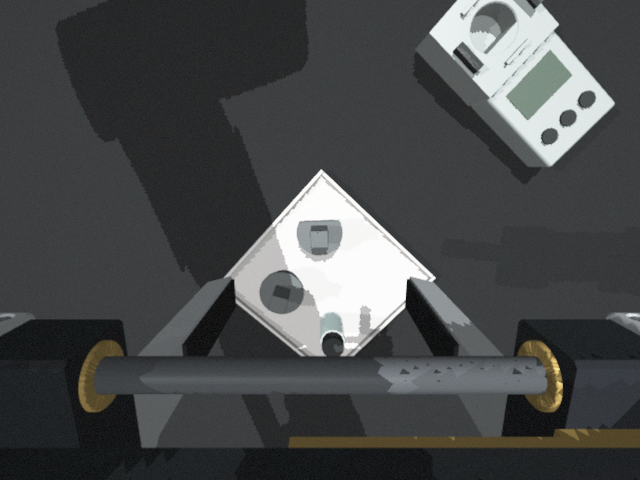

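The keyed cartridge is at (319,238) with its flat facing up in the image and its grip lined up with the jaws. Grasping now.

```bash
python3 -c "
from h import *
go([.4775,-.2345,.046],39.6)"; python3 -m inch '{"turn":[[-0.16,0,0],[-0.16,0,0],[-0.16,0,0],[-0.16,0,0],[-0.16,0,0],[-0.16,0,0],[-0.16,0,0]],"linear":[[1.2,-0.03,-0.03],[2.5,-0.03,-0.03],[3.8,-0.03,-0.03],[4.9,-0.03,-0.03],[5.7,-0.03,-0.03],[6.16,-0.03,-0.03],[6.16,-0.03,-0.03]],"claw":[-1,-1,-1,-1,-1,-1,-1]}' 25 && python3 -m inch '{"turn":[[0,0,0],[0,0,0],[0,0,0],[0,0,0],[0,0,0],[0,0,0],[0,0,0],[0,0,0]],"linear":[[0,0,0],[0,0,0],[0,0,0],[0,0,0],[0,0,0],[0,0,0],[0,0,0],[0,0,0]],"claw":[0.2,0.4,1,1,1,1,1,1]}' 25
```

```text
t 10.05 pos [ 0.4789 -0.2341  0.2005] th 38.41 F [-0.5244  0.5454 -0.5173] open 0.09423475049904645
linear [ 6.181 -0.055 -0.009] turn [-0.149 -0.015  0.001] rows>= 3.1
time_s: 10.75
position: [0.4772, -0.2331, 0.0456]
eef_rot: [[-0.003, 0.768, 0.64], [0.002, 0.64, -0.768], [-1.0, -0.001, -0.004]]
contact_force: [0.1, -0.5, 0.8]
opening: 0.0941
time_s: 11.55
position: [0.4781, -0.2349, 0.0475]
eef_rot: [[-0.0, 0.768, 0.64], [-0.0, 0.64, -0.768], [-1.0, -0.0, -0.0]]
contact_force: [0.8, 0.3, 0.5]
opening: 0.0336
```

```bash
python3 -m inch '{"turn":[[0,0,0],[0,0,0],[0,0,0],[0,0,0],[0,0,0]],"linear":[[0,0,0],[0,0,0],[0,0,0],[0,0,0],[0,0,0]],"claw":[1,1,1,1,1]}' 30; python3 -m inch '{"turn":[[0,0,0],[0,0,0],[0,0,0],[0,0,0],[0,0,0],[0,0,0],[0,0,0]],"linear":[[-0.2,0,0],[-0.8,0,0],[-1.6,0,0],[-2.6,0,0],[-3.6,0,0],[-4.4,0,0],[-4.4,0,0]],"claw":[1,1,1,1,1,1,1]}' ; python3 - <<'E'
from h import *
go([.4825,-.0078,.155],-93.2)
p=bot.camera_params("wrist");im,d=bot.read_camera("wrist");np.savez("pics/w6.npz",im=im,d=d)
cv2.imwrite("pics/w6.png",im[:,:,::-1])
E
```

```text
time_s: 12.05
position: [0.4781, -0.2348, 0.0474]
eef_rot: [[-0.0, 0.768, 0.64], [-0.0, 0.64, -0.768], [-1.0, -0.0, -0.0]]
contact_force: [-0.3, 0.3, -0.7]
opening: 0.0158
time_s: 12.75
position: [0.48, -0.2359, 0.1616]
eef_rot: [[0.007, 0.768, 0.64], [-0.004, 0.64, -0.768], [-1.0, 0.002, 0.007]]
contact_force: [0.0, 0.7, 0.2]
opening: 0.0154
t 12.75 pos [ 0.48   -0.2359  0.1616] th 39.8 F [0.0235 0.6733 0.1572] open 0.015413360937309389
linear [ 0.226  5.917 -6.948] turn [16.625  0.007 -0.07 ] rows>= 15.5
```

View pics/w6.png

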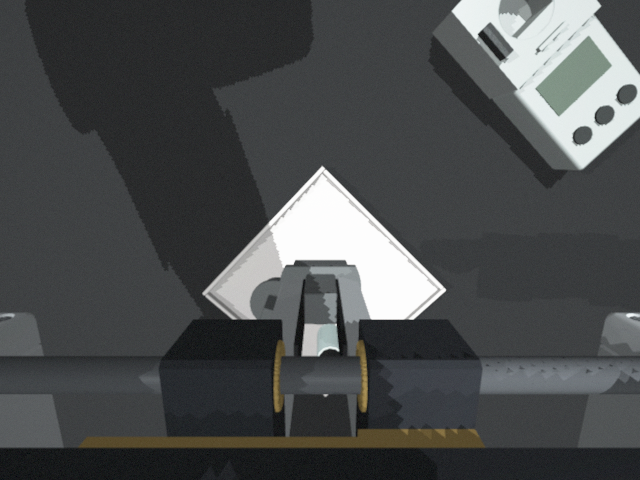

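The cartridge is gone from its place in the tray and is held at (322,270), opening 15.4 mm. The round cartridge and vial still stand. Turning and moving to the meter.

```bash
python3 -m inch '{"turn":[[1,0,0],[2,0,0],[3,0,0],[4,0,0],[5,0,0],[6,0,0],[7,0,0],[8,0,0]],"linear":[[0,0.3,-0.35],[0,0.7,-0.8],[0,1.1,-1.2],[0,1.5,-1.7],[0,1.9,-2.2],[0,2.3,-2.7],[0,2.7,-3.1],[0,3,-3.5]],"claw":[1,1,1,1,1,1,1,1]}'; python3 -c "
from h import *
go([.4825,-.0078,.155],-93.2)"
```

```text
time_s: 13.6
position: [0.4789, -0.1185, 0.1553]
eef_rot: [[-0.003, 0.91, -0.415], [0.001, -0.415, -0.91], [-1.0, -0.003, 0.0]]
contact_force: [0.6, 0.7, -1.0]
opening: 0.0155
t 13.6 pos [ 0.4789 -0.1185  0.1553] th -24.52 F [ 0.5573  0.6764 -1.0051] open 0.015522726377482643
linear [ 0.019 -1.705 -4.088] turn [8.585 0.016 0.021] rows>= 8.0
```

```bash
python3 -m inch '{"turn":[[1,0,0],[2.1,0,0],[3.2,0,0],[4.3,0,0],[5.4,0,0],[6.5,0,0],[7.5,0,0],[8.5,0,0]],"linear":[[0,-0.5,-0.4],[0,-1,-0.8],[0,-1.5,-1.2],[0,-2,-1.6],[0,-2.5,-2],[0,-3,-2.4],[0,-3.5,-2.8],[0,-3.8,-3.13]],"claw":[1,1,1,1,1,1,1,1]}'&& python3 -m inch '{"turn":[[0.1,0,0],[0.1,0,0]],"linear":[[0,0,0],[0,0,0]],"claw":[1,1]}'; python3 - <<'E'
from h import *
p=bot.camera_params("wrist");im,d=bot.read_camera("wrist");np.savez("pics/w7.npz",im=im,d=d)
go([.4825,-.0078,.155],-93.2)
p2=bot.camera_params("wrist")["position"];print(p["position"],p2)
cv2.imwrite("pics/w7.png",im[:,:,::-1])
P=depthpts(p,d);Z=P[...,2]
m=(d>0)&(Z>.025)&(Z<.05)&(abs(P[...,0]-.53)<.12)&(abs(P[...,1])<.08)
c=blobs(m,500)[0];q=np.zeros(Z.shape,np.uint8);cv2.drawContours(q,[c[:,None]],-1,1,-1);k=(q>0)&m
print("meter",*rect(P[k]))
h=(d>0)&(Z<.042)&(abs(P[...,0]-.483)<.03)&(abs(P[...,1]+.008)<.025);print("hole px",np.argwhere(h)[:,::-1].mean(0))
ims,ds=bot.read_camera("scene");ps=bot.camera_params("scene");np.savez("pics/s7.npz",im=ims,d=ds)
Q=depthpts(ps,ds);k=(abs(Q[...,0]-.425)<.05)&(abs(Q[...,1]+.008)<.05)&(Q[...,2]>.09)&(Q[...,2]<.2)
K=ps["camera_matrix"];c=np.asarray(ps["orientation"]).T@(np.array([.45,-.01,.12])-ps["position"]);a,b=(K@c/c[2])[:2].astype(int)
cv2.imwrite("pics/s7.png",cv2.resize(ims[b-65:b+85,a-90:a+90],None,fx=4,fy=4)[:,:,::-1])
E
```

```text
time_s: 14.4
position: [0.4237, -0.0083, 0.1555]
eef_rot: [[-0.003, -0.044, -0.999], [0.001, -0.999, 0.044], [-1.0, -0.0, 0.003]]
contact_force: [0.0, 0.4, -1.3]
opening: 0.0163
time_s: 14.6
position: [0.4247, -0.0093, 0.1563]
eef_rot: [[-0.002, -0.049, -0.999], [-0.0, -0.999, 0.049], [-1.0, 0.0, 0.002]]
contact_force: [0.2, -0.5, -0.6]
opening: 0.0156
t 14.65 pos [ 0.4249 -0.0096  0.1566] th -92.87 F [ 0.0832  0.2181 -0.751 ] open 0.015848169505397566
linear [ 0.059 -0.185 -2.296] turn [ 0.041  0.01  -0.002] rows>= 1.2
[ 0.4955 -0.0132  0.3245] [ 0.4956 -0.0135  0.3248]
meter [526.4075  -9.221 ] [ 76.2826 165.6161] 86.63896942138672
hole px [312.4141 181.89  ]
```

View pics/w7.png

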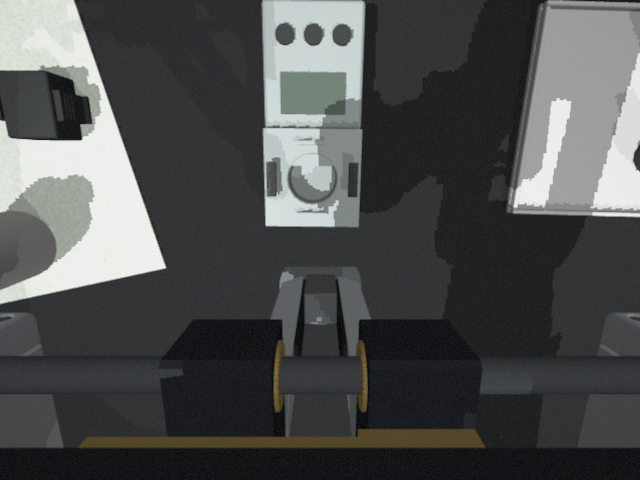

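View pics/s7.png

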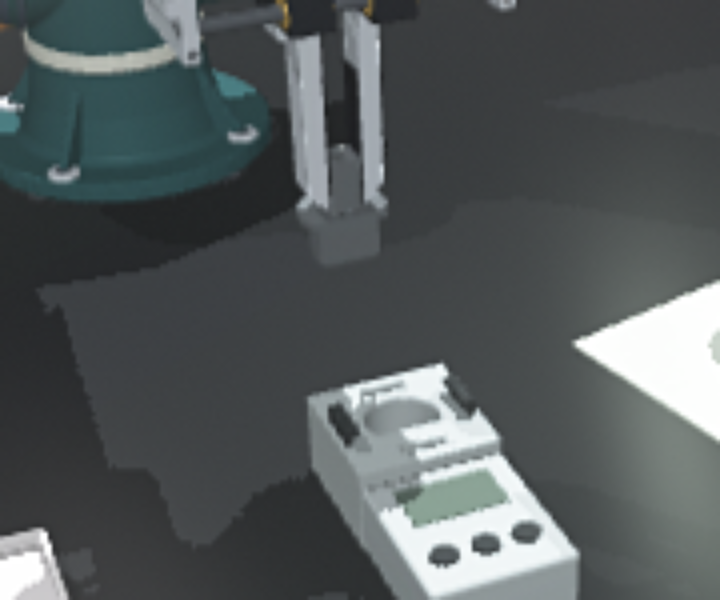

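The flat faces +x, the cartridge hangs upright, and the bay is clear at (312,180). I'll measure the cartridge relative to the bay in the same scene-camera depth image.

```bash
python3 - <<'E'
from h import *
f=np.load("pics/s7.npz");p=bot.camera_params("scene");d=f["d"];im=f["im"].astype(int);P=depthpts(p,d)
m=(d>0)&(P[...,2]>.030)&(P[...,2]<.048)&(abs(P[...,0]-.53)<.12)&(abs(P[...,1])<.08)
c=blobs(m,200)[0];q=np.zeros(d.shape,np.uint8);cv2.drawContours(q,[c[:,None]],-1,1,-1);k=(q>0)&m
r=rect(P[k]);print("meter",*r)
t=m&(P[...,2]>.043)&(abs(P[...,0]-.483)<.05);print("block top",*rect(P[t]),np.median(P[t][:,2]))
# shank
R=np.array([[np.cos(np.radians(-3.3)),-np.sin(np.radians(-3.3))],[np.sin(np.radians(-3.3)),np.cos(np.radians(-3.3))]])
L=P[...,:2]@R  # meter-aligned coords
b=(abs(P[...,0]-.425)<.04)&(abs(P[...,1]+.01)<.05)
for lo in np.arange(.108,.146,.004):
    k=b&(P[...,2]>=lo)&(P[...,2]<lo+.004)
    if k.sum()>5:
        l=L[k];fr=l[:,0]>np.percentile(l[:,0],90)-.004
        print(lo.round(3),k.sum(),"x",np.median(l[fr,0]).round(4),"y",l[fr,1].min().round(4),l[fr,1].max().round(4),"all y",l[:,1].min().round(4),l[:,1].max().round(4))
print("meter-frame TCP",np.array([.4249,-.0096])@R,"bay wrist",np.array([.4815,-.0066])@R,"bay top",np.array([.4833,-.0088])@R)
E
```

```text
meter [526.5941  -8.7305] [ 77.2224 170.8571] 86.68653106689453
block top [481.5379  -5.8242] [76.4118 80.5887] 86.87451934814453 0.04563042614877044
0.112 8 x 0.4341 y 0.0016 0.0276 all y 0.0016 0.0276
0.116 32 x 0.4347 y -0.0017 0.0302 all y -0.0025 0.0302
0.12 23 x 0.4357 y -0.0021 0.0298 all y -0.0029 0.0298
0.124 37 x 0.4359 y -0.0019 0.0301 all y -0.003 0.0301
0.128 32 x 0.4346 y -0.0018 0.0304 all y -0.0031 0.0304
0.132 25 x 0.4347 y -0.0033 0.0308 all y -0.0033 0.0308
0.136 25 x 0.438 y -0.0047 0.0338 all y -0.0076 0.0338
0.14 96 x 0.4371 y -0.0079 0.034 all y -0.0082 0.0381
0.144 23 x 0.4345 y 0.0061 0.027 all y 0.0061 0.027
meter-frame TCP [0.4247 0.0149] bay wrist [0.4811 0.0211] bay top [0.483 0.019]
```

Cartridge axis relative to TCP: +1.3 mm in x and about 0 in y. The wrist and scene estimates of the bay agree within 1 mm. Moving over it and lowering to just above the mouth.

```bash
python3 -m inch '{"turn":[[0.05,0,0],[0.05,0,0],[0.05,0,0],[0.05,0,0],[0.05,0,0],[0.05,0,0],[0.05,0,0],[0.05,0,0]],"linear":[[0,-0.1,-0.7],[0,-0.2,-1.5],[0,-0.27,-2.2],[0.7,-0.27,-2.2],[1.4,-0.27,-2.2],[2,-0.27,-2.2],[2.35,-0.27,-2.2],[2.35,-0.27,-2.2]],"claw":[1,1,1,1,1,1,1,1]}' 40; python3 -m inch '{"turn":[[0,0,0],[0,0,0]],"linear":[[0,0,0],[0,0,0]],"claw":[1,1]}'; python3 -c "
from h import *
go([.4802,-.0061,.0645],-93.3)"
```

```text
time_s: 15.5
position: [0.4796, -0.0057, 0.097]
eef_rot: [[-0.003, -0.059, -0.998], [0.0, -0.998, 0.059], [-1.0, -0.0, 0.003]]
contact_force: [0.0, -0.1, -1.5]
opening: 0.0157
time_s: 15.7
position: [0.4813, -0.0057, 0.0998]
eef_rot: [[0.002, -0.059, -0.998], [-0.0, -0.998, 0.059], [-1.0, 0.0, -0.002]]
contact_force: [-0.6, 1.2, -0.8]
opening: 0.0158
t 15.7 pos [ 0.4813 -0.0057  0.0998] th -93.4 F [-0.5514  1.1825 -0.7873] open 0.01581121631137331
linear [1.41  0.019 0.044] turn [-0.013 -0.014 -0.002] rows>= 0.7
```

```bash
python3 -m inch '{"turn":[[0,0,0],[0,0,0],[0,0,0],[0,0,0],[0,0,0],[0,0,0]],"linear":[[0.1,0.01,0.04],[0.2,0.01,0.04],[0.3,0.01,0.04],[0.4,0.01,0.04],[0.5,0.01,0.04],[0.58,0.01,0.04]],"claw":[1,1,1,1,1,1]}'
```

```text
time_s: 16.3
position: [0.4794, -0.0056, 0.0839]
eef_rot: [[-0.0, -0.059, -0.998], [-0.0, -0.998, 0.059], [-1.0, 0.0, 0.0]]
contact_force: [0.4, 0.6, -0.3]
opening: 0.0156
```

No contact force about 4.5 mm into the mouth. Continuing down.

```bash
python3 -m inch '{"turn":[[0,0,0],[0,0,0],[0,0,0],[0,0,0],[0,0,0]],"linear":[[0.1,0,0],[0.2,0,0],[0.3,0,0],[0.4,0,0],[0.5,0,0]],"claw":[1,1,1,1,1]}'
```

```text
time_s: 16.8
position: [0.4795, -0.0056, 0.0715]
eef_rot: [[0.0, -0.059, -0.998], [-0.0, -0.998, 0.059], [-1.0, 0.0, -0.0]]
contact_force: [0.3, -0.5, -0.3]
opening: 0.0155
```

```bash
python3 -m inch '{"turn":[[0,0,0],[0,0,0],[0,0,0]],"linear":[[0.08,0,0],[0.16,0,0],[0.22,0,0]],"claw":[1,1,1]}'
```

```text
time_s: 17.1
position: [0.4795, -0.0056, 0.0661]
eef_rot: [[-0.0, -0.059, -0.998], [-0.0, -0.998, 0.059], [-1.0, 0.0, -0.0]]
contact_force: [0.4, 0.1, -0.6]
opening: 0.0157
```

```bash
python3 -m inch '{"turn":[[0,0,0],[0,0,0],[0,0,0],[0,0,0]],"linear":[[0.04,0,0],[0.08,0,0],[0.12,0,0],[0.16,0,0]],"claw":[1,1,1,1]}'
```

```text
time_s: 17.5
position: [0.4796, -0.0056, 0.0642]
eef_rot: [[0.0, -0.059, -0.998], [-0.0, -0.998, 0.059], [-1.0, 0.0, -0.0]]
contact_force: [-4.6, 0.4, 14.0]
opening: 0.0154
```

Flange contact at TCP z = 0.0642 m, where predicted, with 14 N. I'll open only a little, because the catches are close, and then lift away.

```bash
python3 -m inch '{"turn":[[0,0,0],[0,0,0],[0,0,0],[0,0,0],[0,0,0],[0,0,0],[0,0,0],[0,0,0]],"linear":[[0,0,0],[0,0,0],[0,0,0],[0,0,0],[-0.3,0,0],[-1,0,0],[-2,0,0],[-3.5,0,0]],"claw":[0.5,0.5,0.5,0.5,0.5,0.5,0.5,0.5]}' && python3 -m inch '{"turn":[[0,0,0],[0,0,0],[0,0,0]],"linear":[[-1,0,1],[-1,0,2.4],[-1,0,2.4]],"claw":[0,-1,-1]}'; python3 - <<'E'
from h import *
p=bot.camera_params("wrist");im,d=bot.read_camera("wrist");P=depthpts(p,d);Z=P[...,2]
ims,ds=bot.read_camera("scene");ps=bot.camera_params("scene");Q=depthpts(ps,ds)
for P,d,n in((P,d,"wrist"),(Q,ds,"scene")):
  Z=P[...,2]
  for lo,hi in((.044,.056),(.07,.088)):
    m=(d>0)&(Z>lo)&(Z<hi)&(np.hypot(P[...,0]-.482,P[...,1]+.007)<.024);q=P[m];print(n,lo,m.sum(),np.percentile(q[:,2],[10,50,90]) if m.sum() else"",rect(q) if m.sum() else "")
  m=(d>0)&(np.hypot(P[...,0]-.482,P[...,1]+.007)>.027)&(abs(P[...,0]-.482)<.035)&(abs(P[...,1]+.007)<.035)&(Z>.03)&(Z<.048);print("block",np.median(Z[m]))
cv2.imwrite("pics/end.png",cv2.resize(ims[130:380,150:500],None,fx=2.2,fy=2.2)[:,:,::-1])
s=bot.get_state();print(s["position"],s["contact_force"],s["opening"])
E
```

```text
time_s: 18.3
position: [0.478, -0.0054, 0.1489]
eef_rot: [[-0.005, -0.059, -0.998], [0.001, -0.998, 0.059], [-1.0, -0.0, 0.005]]
contact_force: [1.0, 0.4, 0.2]
opening: 0.0234
time_s: 18.6
position: [0.4176, -0.0018, 0.1762]
eef_rot: [[0.002, -0.059, -0.998], [-0.0, -0.998, 0.059], [-1.0, 0.0, -0.002]]
contact_force: [0.4, -0.1, 0.6]
opening: 0.0442
wrist 0.044 2059 [0.0448 0.0488 0.0498] (array([481.9514,  -7.0205]), array([47.213 , 47.2465]), 41.5523796081543)
wrist 0.07 475 [0.078  0.079  0.0799] (array([481.8189,  -6.4918]), array([15.8651, 15.4069]), 86.65489196777344)
block 0.04506434200037082
scene 0.044 223 [0.0453 0.0492 0.0514] (array([481.2372,  -6.5105]), array([46.4791, 42.3615]), 79.1431884765625)
scene 0.07 72 [0.072  0.0783 0.0799] (array([481.8726,  -6.401 ]), array([19.6531, 16.3562]), 0.7207773327827454)
block 0.04562487465105186
[ 0.4197 -0.0021  0.1753] [-0.1314 -0.1226  0.0552] 0.05223085891457097
```

View pics/end.png

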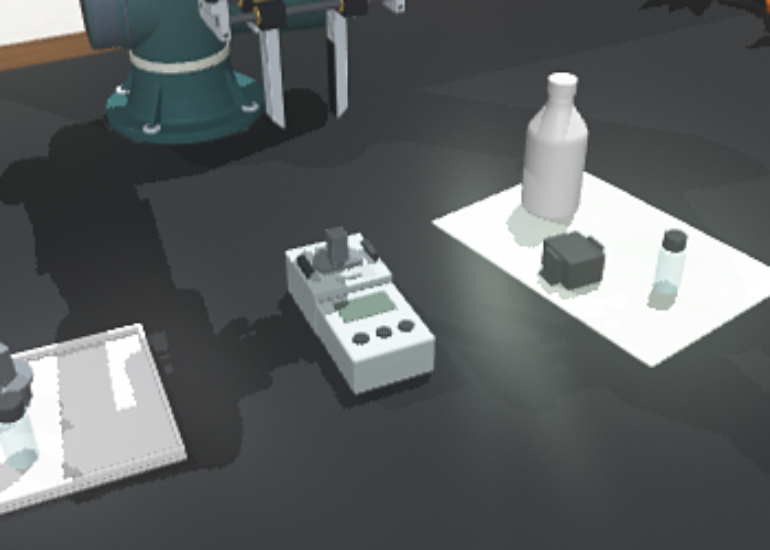

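The cartridge is seated: flange top at 48.9 mm (49 expected), grip top at 79 mm (79 expected). The cover stands on the sheet and the bystanders are upright. Handing in.

```bash
python3 -c "
from bench import bot
bot.job_done()"
```

```text
the job is handed in; nothing more can be done
```

The keyed cartridge is fitted fully home in the meter, the bay cover stands on the sheet, and the job was handed in at about 19 s with the gripper clear.

**Cover:** I pinched both tabs, lifted the cover off and stood it upright on the sheet. During the lift it slipped about 10 mm and rolled about 14° in the grip. The contact with the sheet and the release set it flat again: its top measured 32.5 mm, against 34 mm expected. I had little depth data for that check, only 11 points, whose mean normal leaned about 6°. The pictures show it standing flat.

**Cartridge:** I took it from the tray, turned it about 133° so its flat faced the bay's, and lowered it in. There was no resistance until the flange met the meter, at the predicted height, with 14 N. I then let go.

**Last checks:**
- **Flange:** its top was at 48.8–49.2 mm (49 expected).
- **Grip:** its top was at about 78–79 mm (79 expected), square to the meter.
- **Bystanders:** the bottle and the vial on the sheet stand where they were. The vial in the tray and the round cartridge were only partly in the last picture and looked upright; I did not measure their final positions.
- **Cameras:** the top and wrist cameras disagreed by about 2 mm throughout, within their stated calibration. For the insertion I measured the cartridge and the bay in the same scene-camera image.

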